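# Wake and zero the counting scale with the parts tray on it

## Robot

A 6-joint arm with a two-finger parallel gripper is mounted at the origin on the work surface. World frame = base frame: x ahead of the robot, y to its left, z up, the work surface at z = 0. Lengths are in m, angles in rad, forces in N, time in s.
With the tool pointing down it reaches from about 0.275 to 0.75 m from the base axis. Payload 10.2 kg.
Tool frame: the origin (TCP) lies at the very end of the fingers, on their centre line; the grasp point (between the pads) lies 19 mm behind it (r.hold_point_z is the z of the grasp point in the tool frame, in m); z points along the fingers, y is the direction in which the jaws open and shut (so a half turn about z gives the same grasp; the last joint's range is limited). The gripper opens to 88 mm and grips with 3 to 60 N. Pads are 18 mm wide; open, the fingers measure 123 mm over their backs; the gripper's body (75 mm by 187 mm) begins 45 mm behind the grasp point.
Start: joints at [-0.223, 0.313, 1.498, -0, 1.331, -0.223], TCP at [0.525, -0, 0.239] pointing down, gripper open.
Joint ranges: [-2.94, 2.94], [-0.97, 2.17], [0.19, 2.56], [-1.23, 4.37], [0.02, 3.11], [-2.88, 2.88]. Speed limits (rad/s): [2.39, 2.39, 3.01, 3.14, 3.14, 3.14].

## Interface

Orientations are given as [roll, pitch, yaw] about the fixed x, y, z axes, in that order (R = Rz(yaw) Ry(pitch) Rx(roll)).
In Python, from plant import r gives the robot as it stands. The module is installed in compiled form; this text tells all that it offers.
- The arm moves only by the tool send_rows, never from a script. Its arguments are lists of equal length, an entry for each row: "xyz": the shift along the tool's x, y, z in m, a list of three; "spin": the turn about the tool's z in rad; "gripper": the finger opening in m, from 0 to 0.0881. A call has 1 to 5 rows; each row is the pose to reach, as a shift and turn from the pose measured when the call began, along the tool's axes at that moment; what a row does not reach only later rows make up. A row lasts 1/12 s, in which the tool goes at most 41.7 mm and 7.16 degrees, less where a joint would pass 70% of its speed; a pose out of reach is approached as far as the arm can. A call with a gripper value outside its range is refused whole. The fingers move at their own pace and stop on an object; "squeeze" is the grip in N (left out, the last holds). Time passes only in rows, so rows that repeat a pose let the fingers close. It gives the time, the measured TCP pose, the force and the opening at its end, in the units of the state.
- r.read_state(): the state, without advancing time (a new reading comes with each control period).
- r.read_camera(name): name is "scene" or "side" or "wrist"; returns (picture, depth): 400x640x3 uint8, red, green, blue; 400x640 float32, m along the optical axis (not along the pixel's ray), 0 where there is no reading.
- r.calibration(name): a dict with "vertical_fov" (degrees; the focal length in pixels is half the picture's height over the tangent of half this angle, whatever the lens; pixels are square), "cx", "cy" (the principal point, pixels), "R" (3x3) and "t" (3): a world point X has camera coordinates R X + t; the wrist camera has in their place "tool_from_camera" (4x4, takes a point from camera to tool coordinates, whose origin is the TCP and whose axes are the flange's). Camera axes: x right, y down, z forward; pixel columns grow to the right and rows downward; lengths in m; the calibration is good to about 2 mm. The wrist camera is an equidistant fisheye: a pixel r from the principal point sees the ray r / f radians off the axis. A picture is of the moment at which its call begins: read the wrist's pose just before it. calibration takes no time and is no camera call.
- r.sign_off(): hands the job in, once; it reports no verdict.
The state is a dict: "clock": time; "joint_pos": joint angles; "dq": joint speeds; "effort": joint torques, N m; "tcp_pos": TCP position; "eef_rot": TCP orientation; "force": force on the tool from outside, world axes, zero at the start; "moment": the same for the moment, N m; "finger_gap": finger opening in m.
Only numpy, scipy, OpenCV 4.12 (cv2) and the standard library are available. Lean on these libraries where they do the work, as an engineer would, in place of code of your own. Each camera call takes 0.05 s, during which the arm holds its last target.

## Task

The counting scale on the leather bench has gone to sleep with the empty parts tray on its pan. Wake it with the round key, then zero it with the long bar key: press each slowly and gently all the way down with the fingertips, keep it down for about a second and let it spring back up before going on, then withdraw. Do not press the two square keys, do not touch the pan or the tray, and leave everything else on the bench where it is.

Things in the scene. Friction and masses are not known exactly. Their poses are not given: they have to be found in the camera images.
- key_round_top (a point): the round wake key of the counting scale, 24 mm across; this point is the centre of its flat top face (it sinks with the key), 57 mm above the bench when the key is up. One of four black plastic keys in one row, 62 mm apart, on the flat front strip of the scale; their order in the row changes from start to start. Each stands 9.5 mm proud of its white rim.
- key_bar_top (a point): the zero key, the only long bar-shaped key: 42 mm along the row and 16 mm across it; this point is the centre of its flat top face, 57 mm above the bench when up.
- key_square_a_top (a point): one of the two square keys, 19 mm a side, that must not be pressed; this point is the centre of its flat top face, 57 mm above the bench when up.
- key_square_b_top (a point): one of the two square keys, 19 mm a side, that must not be pressed; this point is the centre of its flat top face, 57 mm above the bench when up.
- key_round (a joint): how far the round key is pressed in, in m: 0 up, 0.006 fully down. It has a spring: it starts to sink at about 1.5 N, is fully down, against a hard stop, at about 7 N and comes back up when released.
- key_bar (a joint): how far the bar key is pressed in, in m: 0 up, 0.006 fully down. It has a spring: it starts to sink at about 1.5 N, is fully down, against a hard stop, at about 7 N and comes back up when released.
- key_square_a (a joint): how far the first square key is pressed in, in m: 0 up, 0.006 fully down. It has a spring: it starts to sink at about 1.5 N, is fully down, against a hard stop, at about 7 N and comes back up when released.
- key_square_b (a joint): how far the second square key is pressed in, in m: 0 up, 0.006 fully down. It has a spring: it starts to sink at about 1.5 N, is fully down, against a hard stop, at about 7 N and comes back up when released.
- scale: white counting scale, fixed, 300 x 300 mm. Origin on the bench under its middle; x axis from the key side (nearest the robot) to the pan, y along the row of keys. In this frame: front strip 45 mm high, keys at x = -117.5 mm and y = -93, -31, 31, 93 mm; sloping black display from x = -85 to -35 mm, rising to 75 mm; pan behind it.
- pan: the scale's rectangular steel pan, 190 x 290 mm, rigid, its edge 85 mm behind the centres of the keys; its top with rim is 90 mm above the bench. Origin under its centre. Not to be touched.
- tray: empty open aluminium parts tray standing loose on the pan, 85 x 120 mm and 28 mm tall, its rim 115 mm above the bench; origin at the centre of its underside. Not to be touched.
- spool: wooden thread spool, 48 mm across the flanges and 62 mm tall, standing on end beside the scale. Loose; origin at the centre of its underside.
- jar: low round glass jar of wax with a black lid, 61 mm across and 44 mm tall, standing beside the scale. Loose; origin at the centre of its underside.
- tin: low round dark tin with a lid, 75 mm across and 32 mm tall, standing beside the scale. Loose; origin at the centre of its underside.
- pliers: steel pliers 175 mm long, 56 mm wide, 14 mm high, lying in front of the scale, on the robot's side of it; x axis towards the jaws. Loose; origin at the bench, under its middle.
- awl: awl with a brown wooden handle, 150 mm long, 25 mm high, lying in front of the scale, on the robot's side of it; x axis towards the point. Loose; origin at the bench, under its middle.
- pen: black edge-dye pen, 125 mm long, 20 mm high, lying well to the right. Loose; origin at the bench, under its middle.
- anvil: small steel rivet anvil, a disc 58 mm across and 18 mm thick, lying well to the left. Loose; origin at the centre of its underside.

How it is judged:
By the outcome, as a careful person would: the job done as asked, in the order asked, and still so for the second after the job is handed in, with the robot touching nothing.
It also fails if it takes over 45 s, if anything falls off the work surface, if the arm or the gripper's body presses on something with over 40 N, if the wrist force passes 120 N, or if a joint passes its speed limit or range.

## Working session

There is one attempt and no reset: what is moved stays moved. The work goes in short steps, Python scripts to look and compute and a tool call to move; the robot and the scene stay as the last step left them, time stands still between calls to the robot, and variables do not carry over. Pictures are saved under pics/ and viewed, and the job is handed in when it is done.

Besides the shell and the picture viewer there is one more tool, called after "Call:" as name(argument=value, ...) on one line, values as JSON. send_rows: Moves the arm, as the interface text tells. Its arguments: {"type":"object","properties":{"xyz":{"type":"array"},"spin":{"type":"array"},"gripper":{"type":"array"},"squeeze":{"type":"number"}},"required":["xyz","spin","gripper"]}

```bash
mkdir -p pics
python3 - <<'E'
from plant import r
import cv2,numpy as np
s=r.read_state();print({k:np.round(v,4).tolist() for k,v in s.items()})
for n in ["scene","side","wrist"]:
    p,d=r.read_camera(n);cv2.imwrite(f"pics/{n}0.png",p[:,:,::-1]);np.savez(f"{n}0.npz",p=p,d=d)
    print(n,{k:np.round(v,4).tolist() for k,v in r.calibration(n).items()})
E
```

```text
{'clock': 0.0, 'joint_pos': [-0.2234, 0.3134, 1.4984, -0.0, 1.331, -0.2234], 'dq': [0.0001, -0.0004, 0.0007, -0.0002, 0.0005, -0.0007], 'effort': [-0.0002, -40.2219, -25.2265, 0.0695, 0.0354, -0.0001], 'tcp_pos': [0.5248, 0.0, 0.2382], 'eef_rot': [-3.1403, -0.0003, 1.5708], 'force': [-0.2863, -0.1449, 0.5128], 'moment': [0.0326, -0.015, -0.0438], 'finger_gap': 0.0883}
scene {'vertical_fov': 52.1513, 'cx': 324.2984, 'cy': 195.935, 'R': [[0.4385, 0.8987, -0.0087], [0.5234, -0.2633, -0.8104], [-0.7306, 0.3508, -0.5859]], 't': [-0.2638, -0.2025, 1.6628]}
side {'vertical_fov': 55.9465, 'cx': 327.6989, 'cy': 196.1886, 'R': [[-0.9974, -0.069, 0.0201], [-0.062, 0.6842, -0.7267], [0.0364, -0.7261, -0.6867]], 't': [0.558, 0.1076, 0.9487]}
wrist {'vertical_fov': 65.7065, 'cx': 320.3071, 'cy': 201.7528, 'tool_from_camera': [[-0.0, -0.957, -0.2902, 0.0749], [1.0, -0.0001, 0.0002, 0.0011], [-0.0003, -0.2902, 0.957, -0.1454], [0.0, 0.0, 0.0, 1.0]]}
```

View pics/scene0.png

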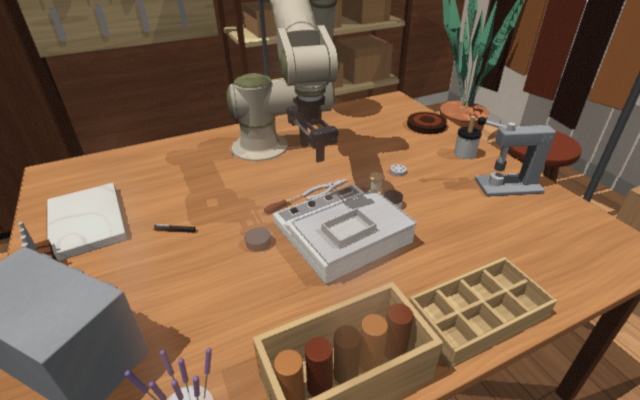

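View pics/side0.png

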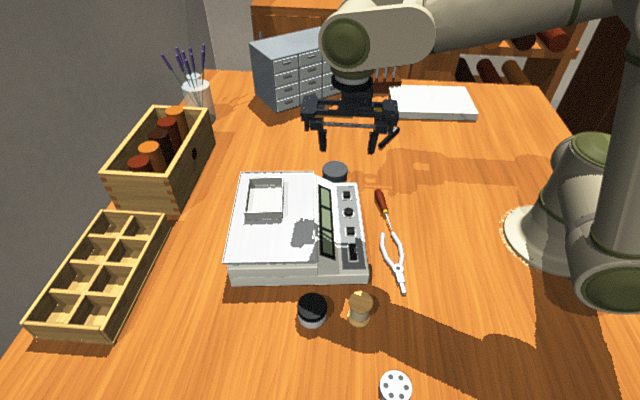

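View pics/wrist0.png

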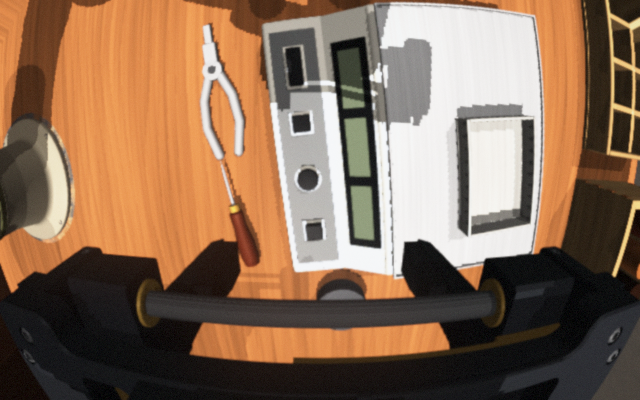

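The wrist image shows the row of keys: bar (293,65), square (302,123), round (308,179) and square (314,230). I'll turn these into positions.

```bash
cat > h.py <<'E'
from plant import r
import cv2,numpy as np
from scipy.spatial.transform import Rotation as Ro
def wrist_pts(uv,z,s):
    c=r.calibration("wrist");f=200/np.tan(np.radians(c["vertical_fov"]/2))
    uv=np.atleast_2d(uv).astype(float);d=uv-[c["cx"],c["cy"]];rr=np.linalg.norm(d,axis=1);th=rr/f
    ray=np.c_[d/np.maximum(rr,1e-9)[:,None]*np.sin(th)[:,None],np.cos(th)]
    T=np.array(c["tool_from_camera"]);R=Ro.from_euler('xyz',s["eef_rot"]).as_matrix()
    o=R@T[:3,3]+s["tcp_pos"];w=ray@(R@T[:3,:3]).T
    return o+w*((z-o[2])/w[:,2])[:,None], np.cos(th)
def scene_proj(n,X):
    c=r.calibration(n);f=200/np.tan(np.radians(c["vertical_fov"]/2));q=np.array(c["R"])@X+c["t"];return q[:2]/q[2]*f+[c["cx"],c["cy"]]
E
python3 - <<'E'
from h import *
s=r.read_state()
p=np.load("wrist0.npz")["p"];g=p.max(2)
k=[]
for n,(u,v) in dict(bar=(293,65),sqA=(302,123),rnd=(308,179),sqB=(314,230)).items():
    w=np.zeros_like(g);hw=(11,24) if n=="bar" else (14,14)
    v0,v1,u0,u1=v-hw[1],v+hw[1]+1,u-hw[0],u+hw[0]+1
    m=(g[v0:v1,u0:u1]<60).astype(np.uint8)
    nn,l,st,c=cv2.connectedComponentsWithStats(m)
    i=1+st[1:,4].argmax();cc=c[i]+[u0,v0]
    P,_=wrist_pts(cc,0.055,s);k.append(P[0]);print(n,cc,st[i],P[0].round(4))
k=np.array(k);print(np.linalg.norm(np.diff(k,axis=0),axis=1),np.degrees(np.arctan2(*(k[0]-k[3])[:2])))
for n in ["scene","side"]: print(n,[scene_proj(n,np.r_[q[:2],.057]).round(1).tolist() for q in k])
x=p[20:260,230:370];cv2.imwrite("pics/c0.png",cv2.resize(x,None,fx=2.4,fy=2.4,interpolation=cv2.INTER_CUBIC)[:,:,::-1])
a=np.load("side0.npz")["p"][150:300,290:430];cv2.imwrite("pics/c1.png",cv2.resize(a,None,fx=4,fy=4)[:,:,::-1])
E
```

```text
bar [294.12068966  66.33716475] [  4   7  17  38 522] [0.4986 0.1225 0.055 ]
sqA [301.08119658 122.69230769] [  5   6  17  17 234] [0.5056 0.0622 0.055 ]
rnd [307.8        175.57058824] [  5   4  18  14 170] [0.5123 0.0049 0.055 ]
sqB [313.72093023 224.81395349] [ 7  7 14  4 43] [ 0.5183 -0.0521  0.055 ]
[0.06078072 0.05762008 0.05738319] -6.454666902416085
scene [[344.4, 189.7], [328.5, 195.8], [312.8, 201.8], [296.5, 208.0]]
side [[351.7, 249.7], [349.3, 229.2], [347.2, 211.6], [345.5, 195.6]]
```

View pics/c0.png

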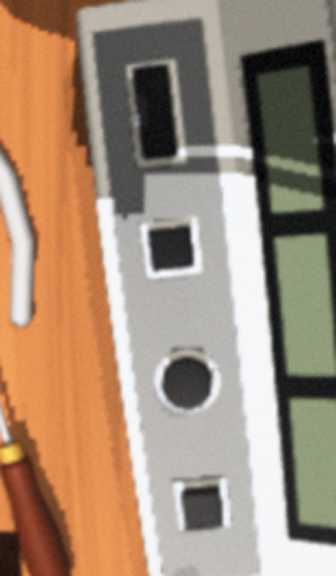

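View pics/c1.png

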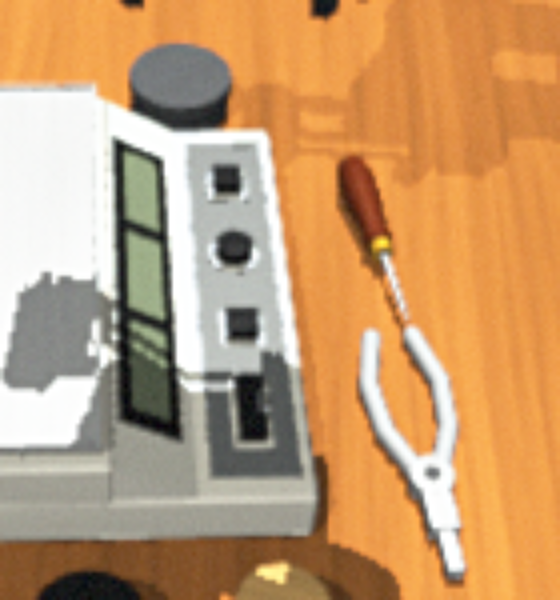

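Run:
```python
from h import *
s=r.read_state()
k,_=wrist_pts([(294.2,65.8),(301.2,122.9),(307.9,178.3),(314.6,231.7)],.057,s)
print(k.round(4),np.linalg.norm(np.diff(k,axis=0),axis=1))
R=Ro.from_euler('xyz',s["eef_rot"]).as_matrix();print(R.round(3))
print("tool shift to round",(R.T@(k[2]-s["tcp_pos"])).round(4))
for n in ["scene","side"]: print(n,[scene_proj(n,np.r_[q[:2],.057]).round(1).tolist() for q in k])
# depth-based checks from side
for n,pts in dict(side=[(352,251),(350.5,230.5),(348.5,212),(347,194.5)]).items():
    c=r.calibration(n);f=200/np.tan(np.radians(c["vertical_fov"]/2));Rc=np.array(c["R"]);o=-Rc.T@c["t"]
    for u,v in pts:
        w=Rc.T@[(u-c["cx"])/f,(v-c["cy"])/f,1];print(n,(o+w*(.057-o[2])/w[2]).round(4))
```

```text
[[ 0.4988  0.1228  0.057 ]
 [ 0.5058  0.062   0.057 ]
 [ 0.5124  0.0023  0.057 ]
 [ 0.5193 -0.0598  0.057 ]] [0.06120909 0.06004288 0.06249992]
[[ 0.     1.    -0.001]
 [ 1.    -0.     0.   ]
 [ 0.    -0.001 -1.   ]]
tool shift to round [ 0.0023 -0.0122  0.1813]
scene [[344.6, 189.7], [328.5, 195.9], [312.1, 202.1], [294.3, 208.9]]
side [[351.6, 249.8], [349.2, 229.1], [347.2, 210.8], [345.2, 193.5]]
side [0.4977 0.1262 0.057 ]
side [0.5026 0.066  0.057 ]
side [0.509 0.006 0.057]
side [ 0.5147 -0.0565  0.057 ]
```

Call:
send_rows(xyz=[[0, -0.002, 0], [0, -0.005, 0], [0.001, -0.008, 0], [0.002, -0.01, 0.005], [0.002, -0.012, 0.01]], spin=[0.12, 0.24, 0.36, 0.48, 0.6], gripper=[0, 0, 0, 0, 0], squeeze=20)

```text
clock: 0.57
tcp_pos: [0.5127, 0.0022, 0.2282]
eef_rot: [-3.141, 0.0, 0.965]
force: [-0.6, -0.3, 0.6]
finger_gap: 0.0568
```

Call:
send_rows(xyz=[[0, 0, 0.01], [0, 0, 0.02], [0, 0, 0.03], [0, 0, 0.04], [0, 0, 0.05]], spin=[0.12, 0.24, 0.36, 0.48, 0.6], gripper=[0, 0, 0, 0, 0])

```text
clock: 0.98
tcp_pos: [0.5125, 0.0022, 0.1775]
eef_rot: [-3.141, 0.001, 0.359]
force: [-0.6, 0.6, -0.0]
finger_gap: 0.0238
```

Call:
send_rows(xyz=[[0, 0, 0.01], [0, 0, 0.02], [0, 0, 0.02], [0, 0, 0.02]], spin=[0.12, 0.25, 0.26, 0.26], gripper=[0, 0, 0, 0])

```text
clock: 1.32
tcp_pos: [0.5123, 0.0022, 0.1573]
eef_rot: [-3.141, 0.002, 0.102]
force: [0.4, 0.6, -1.1]
finger_gap: 0.0005
```

Run:
```python
from h import *
s=r.read_state();print({k:np.round(v,4).tolist() for k,v in s.items()})
for n in ["wrist","side"]:
    p,d=r.read_camera(n);cv2.imwrite(f"pics/{n}1.png",p[:,:,::-1]);np.savez(f"{n}1.npz",p=p,d=d)
```

```text
{'clock': 1.3167, 'joint_pos': [-0.2246, 0.3664, 1.6481, 0.0, 1.1294, 1.2446], 'dq': [-0.0005, -0.0143, -0.0182, -0.0007, 0.0028, -0.0449], 'effort': [-0.0446, -39.369, -22.2461, 0.0324, -0.126, 0.6044], 'tcp_pos': [0.5123, 0.0022, 0.1573], 'eef_rot': [-3.1408, 0.0022, 0.1015], 'force': [0.3676, 0.6284, -1.0855], 'moment': [0.0229, 0.1047, 0.0273], 'finger_gap': 0.0005}
```

View pics/wrist1.png

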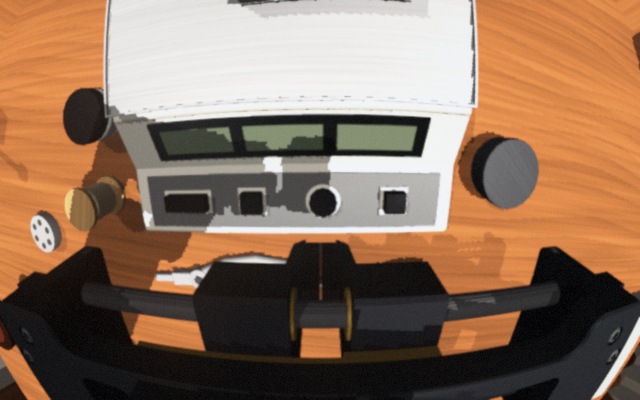

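View pics/side1.png

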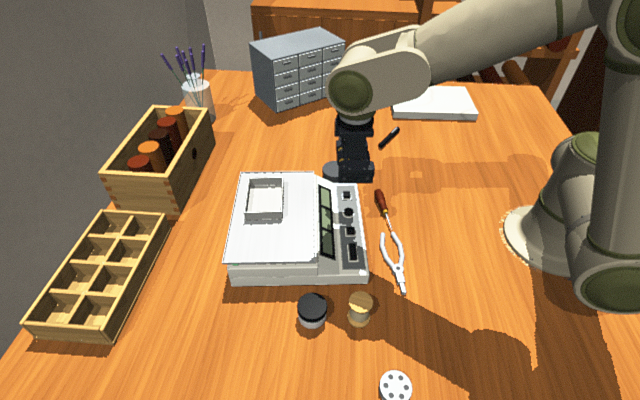

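Run:
```python
from h import *
p=np.load("wrist1.npz")["p"][170:290,150:430]
p=np.clip(p.astype(float)*1.8,0,255).astype(np.uint8)
x=cv2.resize(p,None,fx=2.8,fy=2.8,interpolation=cv2.INTER_CUBIC);cv2.imwrite("pics/c2.png",x[:,:,::-1])
s=r.read_state()
k,_=wrist_pts([(188,203),(252,203),(322.5,201.5),(396,202)],.057,s);print(k.round(4),np.linalg.norm(np.diff(k,axis=0),axis=1))
```

```text
[[ 5.009e-01  1.188e-01  5.700e-02]
 [ 5.071e-01  5.950e-02  5.700e-02]
 [ 5.145e-01  3.000e-04  5.700e-02]
 [ 5.205e-01 -6.180e-02  5.700e-02]] [0.05961491 0.05966456 0.06241547]
```

View pics/c2.png

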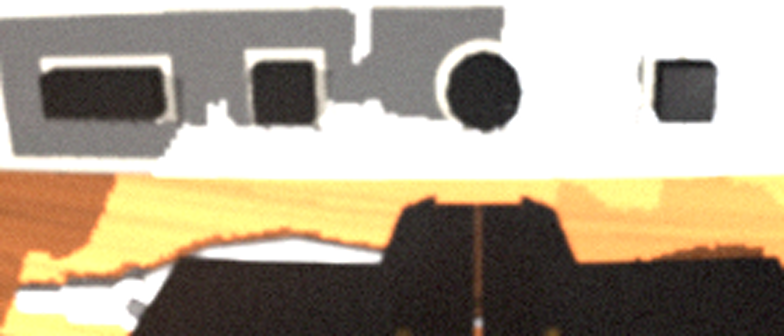

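The crop confirms the order bar, square, round, square, with the round top at (322.5,203), which gives about (0.513, 0.0015). The TCP is already over it, so I'll descend.

Call:
send_rows(xyz=[[0.001, 0, 0.025], [0.001, 0, 0.05], [0.001, 0, 0.07], [0.001, 0, 0.085], [0.001, 0, 0.09]], spin=[0, 0, 0, 0, 0], gripper=[0, 0, 0, 0, 0])

```text
clock: 1.83
tcp_pos: [0.513, 0.0024, 0.0666]
eef_rot: [-3.141, 0.003, 0.105]
force: [-0.5, 1.1, 0.3]
finger_gap: 0.0006
```

Run:
```python
from h import *
s=r.read_state();print(s["tcp_pos"],s["force"],s["eef_rot"])
for n in ["wrist","side"]:
    p,d=r.read_camera(n);q=p[130:330,180:460] if n=="wrist" else p[150:290,290:410]
    cv2.imwrite(f"pics/{n}2.png",cv2.resize(q,None,fx=2.8 if n=="wrist" else 4,fy=2.8 if n=="wrist" else 4)[:,:,::-1])
```

```text
[0.51302303 0.00241043 0.06664522] [-0.48101242  1.14552468  0.33517501] [-3.14066492e+00  2.68609675e-03  1.04648288e-01]
```

View pics/wrist2.png

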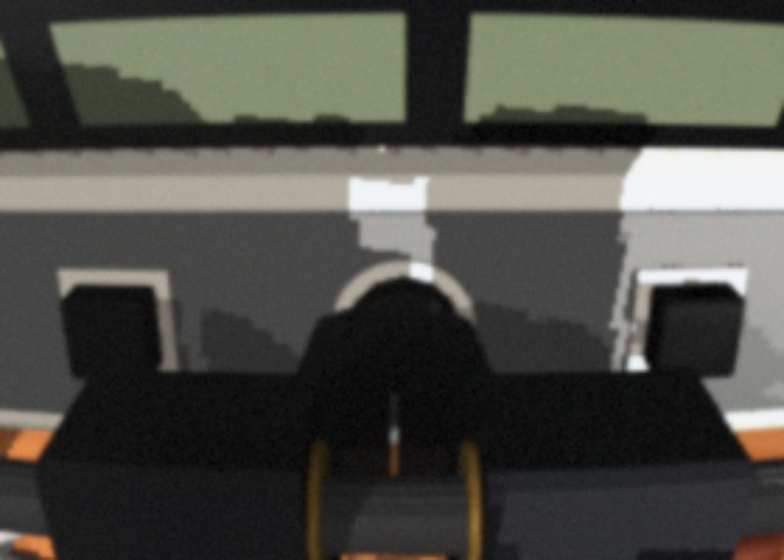

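View pics/side2.png

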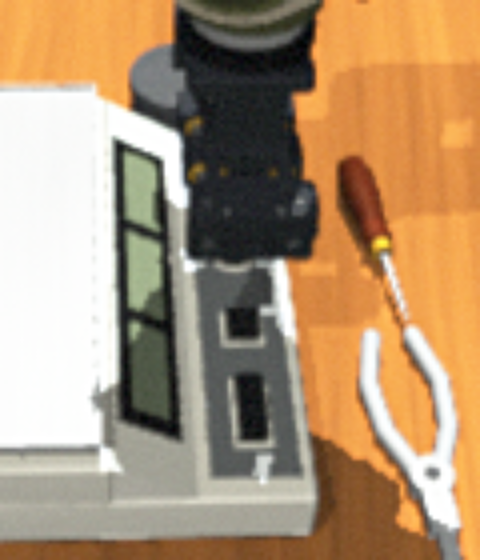

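The fingertips are over the round key, about 2 mm to the left of centre in the crop (split at 393, key at 405). I'll correct that and press slowly.

Call:
send_rows(xyz=[[0, 0.002, 0.001], [0, 0.002, 0.003], [0, 0.002, 0.005], [0, 0.002, 0.007], [0, 0.002, 0.0085]], spin=[0, 0, 0, 0, 0], gripper=[0, 0, 0, 0, 0])

```text
clock: 2.35
tcp_pos: [0.514, 0.0003, 0.0597]
eef_rot: [-3.141, 0.001, 0.104]
force: [0.6, 0.3, -1.0]
finger_gap: 0.0003
```

Call:
send_rows(xyz=[[0, 0, 0.0005], [0, 0, 0.001], [0, 0, 0.0015], [0, 0, 0.002], [0, 0, 0.0025]], spin=[0, 0, 0, 0, 0], gripper=[0, 0, 0, 0, 0])

```text
clock: 2.77
tcp_pos: [0.514, 0.0003, 0.0572]
eef_rot: [-3.141, 0.001, 0.104]
force: [-0.8, -0.4, 2.3]
finger_gap: 0.0004
```

Call:
send_rows(xyz=[[0, 0, 0.0005], [0, 0, 0.001], [0, 0, 0.0015], [0, 0, 0.002], [0, 0, 0.0025]], spin=[0, 0, 0, 0, 0], gripper=[0, 0, 0, 0, 0])

```text
clock: 3.18
tcp_pos: [0.514, 0.0003, 0.0548]
eef_rot: [-3.141, 0.0, 0.104]
force: [-2.3, -0.6, 4.2]
finger_gap: 0.0002
```

Call:
send_rows(xyz=[[0, 0, 0.0005], [0, 0, 0.001], [0, 0, 0.0015], [0, 0, 0.0015]], spin=[0, 0, 0, 0], gripper=[0, 0, 0, 0])

```text
clock: 3.52
tcp_pos: [0.514, 0.0003, 0.0533]
eef_rot: [-3.141, 0.0, 0.104]
force: [-1.8, -0.3, 5.1]
finger_gap: 0.0005
```

Call:
send_rows(xyz=[[0, 0, 0.0005], [0, 0, 0.001], [0, 0, 0.0015], [0, 0, 0.002], [0, 0, 0.002]], spin=[0, 0, 0, 0, 0], gripper=[0, 0, 0, 0, 0])

```text
clock: 3.93
tcp_pos: [0.5141, 0.0003, 0.0515]
eef_rot: [-3.141, 0.0, 0.104]
force: [-2.1, 0.8, 5.9]
finger_gap: 0.0002
```

Call:
send_rows(xyz=[[0, 0, 0.0003], [0, 0, 0.0005], [0, 0, 0.0005]], spin=[0, 0, 0], gripper=[0, 0, 0])

```text
clock: 4.18
tcp_pos: [0.5141, 0.0003, 0.0514]
eef_rot: [-3.142, 0.0, 0.104]
force: [-3.0, 1.2, 9.5]
finger_gap: 0.0006
```

Stalled at z≈0.0514 with 9.5 N, so the key is on its hard stop. Holding for about 1 s.

Call:
send_rows(xyz=[[0, 0, 0.0007], [0, 0, 0.0007], [0, 0, 0.0007], [0, 0, 0.0007], [0, 0, 0.0007]], spin=[0, 0, 0, 0, 0], gripper=[0, 0, 0, 0, 0])

```text
clock: 4.6
tcp_pos: [0.5141, 0.0003, 0.0513]
eef_rot: [3.141, 0.0, 0.104]
force: [-4.8, 0.5, 11.5]
finger_gap: 0.0007
```

Call:
send_rows(xyz=[[0, 0, 0.0007], [0, 0, 0.0007], [0, 0, 0.0007], [0, 0, 0.0007], [0, 0, 0.0007]], spin=[0, 0, 0, 0, 0], gripper=[0, 0, 0, 0, 0])

```text
clock: 5.02
tcp_pos: [0.5141, 0.0003, 0.0513]
eef_rot: [3.141, 0.0, 0.104]
force: [-4.5, 0.1, 12.3]
finger_gap: 0.0004
```

Call:
send_rows(xyz=[[0, 0, 0.0007], [0, 0, 0.0007]], spin=[0, 0], gripper=[0, 0])

```text
clock: 5.18
tcp_pos: [0.5141, 0.0003, 0.0513]
eef_rot: [3.141, 0.0, 0.105]
force: [-5.3, -0.6, 12.7]
finger_gap: 0.0004
```

Call:
send_rows(xyz=[[0, 0, -0.002], [0, 0, -0.005], [0, 0, -0.01], [0, 0, -0.02], [0, 0, -0.04]], spin=[0, 0, 0, 0, 0], gripper=[0, 0, 0, 0, 0])

```text
clock: 5.6
tcp_pos: [0.5131, 0.0005, 0.0906]
eef_rot: [-3.141, 0.003, 0.104]
force: [0.4, -0.3, -0.1]
finger_gap: 0.0006
```

Call:
send_rows(xyz=[[0, -0.02, -0.01], [0, -0.05, -0.01], [-0.001, -0.08, -0.01], [-0.001, -0.11, -0.01], [-0.0015, -0.124, -0.01]], spin=[0, 0, 0, 0, 0], gripper=[0, 0, 0, 0, 0])

```text
clock: 6.02
tcp_pos: [0.4982, 0.1263, 0.1013]
eef_rot: [-3.14, 0.003, 0.106]
force: [-0.3, -0.4, -0.6]
finger_gap: 0.0003
```

Run:
```python
from h import *
s=r.read_state();print(s["tcp_pos"],s["force"],s["eef_rot"])
for n in ["wrist","side"]:
    p,d=r.read_camera(n);cv2.imwrite(f"pics/{n}3.png",p[:,:,::-1])
```

```text
[0.49823234 0.12627551 0.10129447] [-0.30961446 -0.44314904 -0.55792245] [-3.14032246e+00  2.84927338e-03  1.06055740e-01]
```

View pics/wrist3.png

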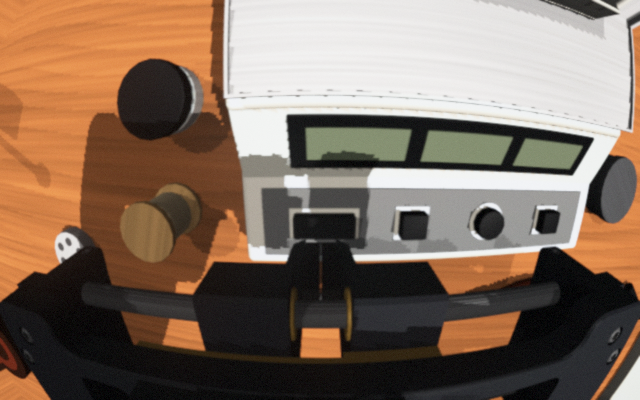

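View pics/side3.png

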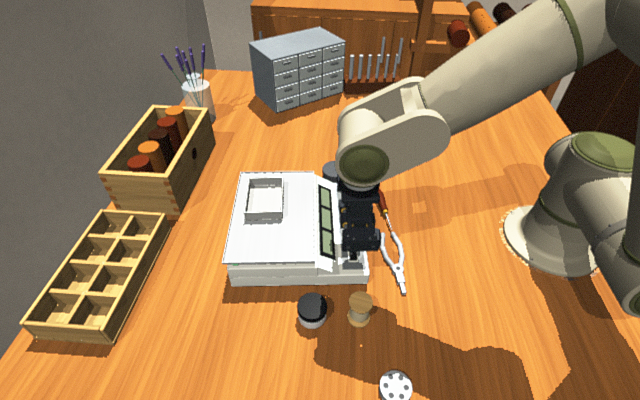

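The wrist view shows the bar key at (325,225) just ahead of the fingers, whose split is at u=320. The round key is back up at (488,222).

Run:
```python
from h import *
s=r.read_state();R=Ro.from_euler('xyz',s["eef_rot"]).as_matrix()
k,_=wrist_pts([(325,224),(411,222),(488,221),(546.5,220)],.057,s);print(k.round(4));print(((k-s["tcp_pos"])@R).round(4))
```

```text
[[ 0.5021  0.1225  0.057 ]
 [ 0.5093  0.065   0.057 ]
 [ 0.5155  0.0046  0.057 ]
 [ 0.5212 -0.0548  0.057 ]]
[[0.0034 0.0033 0.0442]
 [0.0044 0.0613 0.0441]
 [0.0041 0.122  0.044 ]
 [0.0034 0.1816 0.044 ]]
```

Call:
send_rows(xyz=[[0.001, 0.0015, 0.01], [0.0015, 0.0025, 0.02], [0.0015, 0.0025, 0.03], [0.0015, 0.0025, 0.037], [0.0015, 0.0025, 0.037]], spin=[0, 0, 0, 0, 0], gripper=[0, 0, 0, 0, 0])

```text
clock: 6.53
tcp_pos: [0.4992, 0.1224, 0.0621]
eef_rot: [-3.14, 0.006, 0.106]
force: [0.9, -0.6, 0.1]
finger_gap: 0.0004
```

Run:
```python
from h import *
s=r.read_state();print(s["tcp_pos"],s["force"],s["eef_rot"])
p,d=r.read_camera("wrist");q=p[130:330,180:460]
cv2.imwrite(f"pics/wrist4.png",cv2.resize(q,None,fx=2.8,fy=2.8)[:,:,::-1])
```

```text
[0.49919596 0.12240639 0.06211307] [ 0.92892117 -0.6418403   0.09703901] [-3.14032586  0.00644827  0.10629232]
```

View pics/wrist4.png

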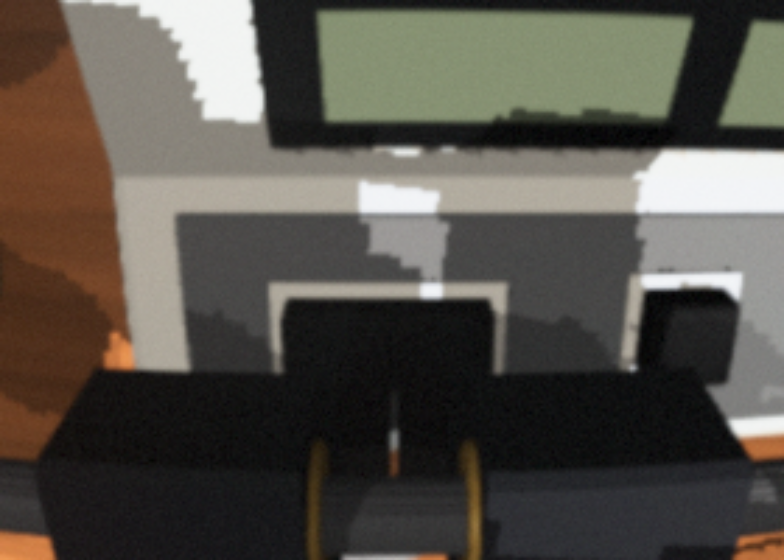

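The tips are centred on the bar (edges 282–495, split at 393). Pressing slowly.

Call:
send_rows(xyz=[[0, 0, 0.001], [0, 0, 0.002], [0, 0, 0.003], [0, 0, 0.004], [0, 0, 0.0045]], spin=[0, 0, 0, 0, 0], gripper=[0, 0, 0, 0, 0])

```text
clock: 7.0
tcp_pos: [0.4997, 0.1226, 0.0586]
eef_rot: [-3.14, 0.005, 0.107]
force: [0.4, -0.3, 0.1]
finger_gap: 0.0008
```

Call:
send_rows(xyz=[[0, 0, 0.0005], [0, 0, 0.001], [0, 0, 0.0015], [0, 0, 0.002], [0, 0, 0.0025]], spin=[0, 0, 0, 0, 0], gripper=[0, 0, 0, 0, 0])

```text
clock: 7.42
tcp_pos: [0.4997, 0.1227, 0.0563]
eef_rot: [-3.14, 0.005, 0.107]
force: [-0.6, -0.1, 2.7]
finger_gap: 0.0007
```

Call:
send_rows(xyz=[[0, 0, 0.0005], [0, 0, 0.001], [0, 0, 0.0015], [0, 0, 0.002], [0, 0, 0.002]], spin=[0, 0, 0, 0, 0], gripper=[0, 0, 0, 0, 0])

```text
clock: 7.83
tcp_pos: [0.4998, 0.1226, 0.0543]
eef_rot: [-3.14, 0.004, 0.107]
force: [-1.3, 0.1, 4.2]
finger_gap: 0.0002
```

Call:
send_rows(xyz=[[0, 0, 0.0005], [0, 0, 0.001], [0, 0, 0.0015], [0, 0, 0.002], [0, 0, 0.002]], spin=[0, 0, 0, 0, 0], gripper=[0, 0, 0, 0, 0])

```text
clock: 8.25
tcp_pos: [0.4997, 0.1226, 0.0523]
eef_rot: [-3.141, 0.005, 0.107]
force: [-2.2, 0.3, 6.3]
finger_gap: 0.0005
```

Call:
send_rows(xyz=[[0, 0, 0.0005], [0, 0, 0.001], [0, 0, 0.0013], [0, 0, 0.0013]], spin=[0, 0, 0, 0], gripper=[0, 0, 0, 0])

```text
clock: 8.58
tcp_pos: [0.4998, 0.1226, 0.0514]
eef_rot: [-3.141, 0.004, 0.107]
force: [-3.5, -0.1, 8.4]
finger_gap: 0.0004
```

Same stop height as the round key. Holding for about 1 s.

Call:
send_rows(xyz=[[0, 0, 0.0008], [0, 0, 0.0008], [0, 0, 0.0008], [0, 0, 0.0008], [0, 0, 0.0008]], spin=[0, 0, 0, 0, 0], gripper=[0, 0, 0, 0, 0])

```text
clock: 9.0
tcp_pos: [0.4998, 0.1227, 0.0513]
eef_rot: [-3.141, 0.004, 0.107]
force: [-4.5, -0.6, 13.3]
finger_gap: 0.0003
```

Call:
send_rows(xyz=[[0, 0, 0.0007], [0, 0, 0.0007], [0, 0, 0.0007], [0, 0, 0.0007], [0, 0, 0.0007]], spin=[0, 0, 0, 0, 0], gripper=[0, 0, 0, 0, 0])

```text
clock: 9.42
tcp_pos: [0.4998, 0.1226, 0.0513]
eef_rot: [-3.141, 0.004, 0.107]
force: [-5.6, -0.6, 13.3]
finger_gap: 0.0007
```

Call:
send_rows(xyz=[[0, 0, 0.0007], [0, 0, 0.0007], [0, 0, 0.0007]], spin=[0, 0, 0], gripper=[0, 0, 0])

```text
clock: 9.67
tcp_pos: [0.4998, 0.1226, 0.0513]
eef_rot: [-3.141, 0.004, 0.107]
force: [-4.8, -1.3, 13.2]
finger_gap: 0.0003
```

Call:
send_rows(xyz=[[0, 0, -0.002], [0, 0, -0.005], [0, 0, -0.01], [0, 0, -0.02], [0, 0, -0.04]], spin=[0, 0, 0, 0, 0], gripper=[0, 0, 0, 0, 0])

```text
clock: 10.08
tcp_pos: [0.499, 0.1226, 0.0905]
eef_rot: [-3.141, 0.008, 0.107]
force: [-0.5, 0.1, -0.1]
finger_gap: 0.0002
```

Call:
send_rows(xyz=[[0, 0, -0.03], [0, 0, -0.06], [0, 0, -0.09], [0, 0, -0.11], [0, 0, -0.11]], spin=[0, 0, 0, 0, 0], gripper=[0, 0, 0, 0, 0])

```text
clock: 10.5
tcp_pos: [0.5014, 0.1227, 0.2051]
eef_rot: [-3.141, -0.0, 0.107]
force: [1.2, -1.1, 0.2]
finger_gap: 0.0007
```

Run:
```python
from h import *
s=r.read_state();print(s["clock"],s["tcp_pos"],s["force"],s["dq"].round(3) if hasattr(s["dq"],'round') else s["dq"])
for n in ["wrist","side"]:
    p,d=r.read_camera(n);cv2.imwrite(f"pics/{n}5.png",p[:,:,::-1])
```

```text
10.5 [0.50141868 0.12266237 0.20513846] [ 1.19795265 -1.10769858  0.22692304] [-0.004  0.055  0.081  0.001 -0.081 -0.002]
```

View pics/wrist5.png

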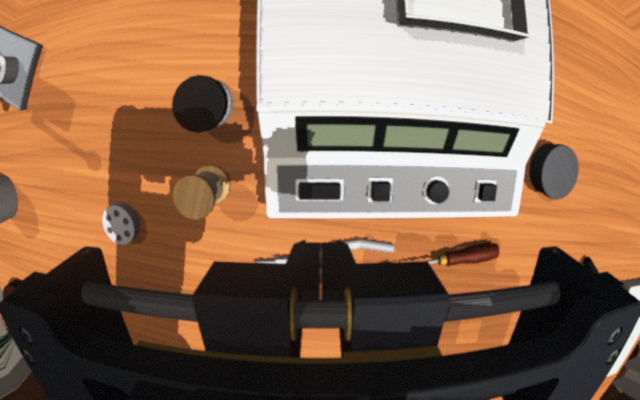

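View pics/side5.png

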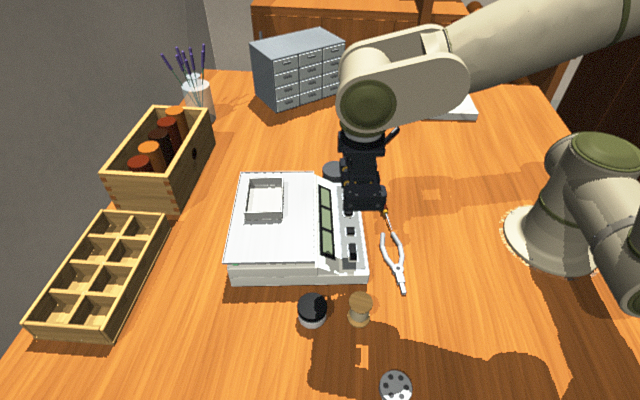

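The wrist view shows all four keys up: bar (320,190), square (380,190), round (437,190) and square (486,190). The tray, spool, jar, tin, pliers and awl look unmoved. I'll let the arm settle, then hand in.

Call:
send_rows(xyz=[[0, 0, 0], [0, 0, 0], [0, 0, 0]], spin=[0, 0, 0], gripper=[0, 0, 0])

```text
clock: 10.85
tcp_pos: [0.4993, 0.1225, 0.1997]
eef_rot: [-3.14, 0.009, 0.107]
force: [-0.2, -0.2, -0.0]
finger_gap: 0.0005
```

```bash
python3 -c "
from plant import r
print(r.sign_off())"
```

```text
the job is handed in; nothing more can be done
None
```

I pressed the round wake key and then the long bar zero key with the closed fingertips, withdrew to z = 0.20 m, and handed the job in at about 10.9 s.

- **Presses:** Each key went slowly down to its hard stop at a measured z of about 0.0513 m. I held each for a bit over 1 s and let it spring back before going on. The vertical force was at most about 13 N.
- **Last checks:** The last pictures showed all four keys up, and the tray and the objects around the scale looked unmoved. The force on the tool was about zero.
- **Disagreements:** The camera estimates of the key positions differed by up to about 6 mm from each other, so I centred the fingers over each key using close wrist pictures. The stop height read 0.3 mm above the nominal 51 mm. The key travel itself could not be read directly; I judged "fully down" from the force rising while the height stalled.

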